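Set the winder head to the angle marker and clamp it

ROBOT

A 6-joint arm with a two-finger parallel gripper is mounted at the origin on the work surface. World frame = base frame: x ahead of the robot, y to its left, z up, the work surface at z = 0. Lengths are in m, angles in rad, forces in N, time in s.
With the tool pointing down it reaches from about 0.35 to 0.725 m from the base axis. Payload 6 kg.
Tool frame: the origin (TCP) lies at the very end of the fingers, on their centre line; the grasp point (between the pads) lies 19 mm behind it (arm.hold_point_z is the distance from the TCP to the grasp point, in m); z points along the fingers, y is the line along which they close (so a half turn about z gives the same grasp; the last joint's range is limited). The gripper opens to 85 mm and grips with 20 to 120 N. Pads are 22 mm wide; open, the fingers measure 114 mm over their backs; the gripper's body (76 mm by 85 mm) begins 54 mm behind the grasp point. The pads swing forward as they close: fully open they stand 13 mm farther back than shut.
Start: joints at [1.623, 0.04, 0.085, 0, -1.615, -0.334], TCP at [0.167, 0.576, 0.207] pointing down, gripper open.
Joint ranges: [-2.56, 2.56], [-1.29, 2.01], [-1.08, 1.49], [-3.29, 1.98], [-2.81, -0.18], [-2.99, 2.99]. Speed limits (rad/s): [2.57, 2.57, 3.01, 3.14, 3.14, 3.14].

INTERFACE

Orientations are given as a 3x3 rotation matrix whose columns are the frame's x, y, z axes.
In Python, from bench import arm gives the robot as it stands.
- The arm moves only by the tool move_arm, never from a script. Its argument "steps" is a list of rows, each an object with "offset": the shift along the tool's x, y, z in units of 0.1 m (1.0 is 0.1 m), a list of three; "angular": the turn, a rotation vector about the tool's x, y, z in units of pi/4 rad (1.0 is pi/4 rad), a list of three. A call has 1 to 12 rows; each row is the pose to reach, as a shift and turn from the pose commanded when the call began, along the tool's axes at that moment; what a row does not reach only later rows make up. A row lasts 1/12 s, in which the tool goes at most 41.7 mm and 7.16 degrees, less where a joint would pass 70% of its speed; a pose out of reach is approached as far as the arm can. A call with a number of a shift or a turn outside -1 to 1 is refused whole. A call with a gripper value outside its range is refused whole. "jaw" is the closure, from 0 (fully open) to 1 (shut), set as the call begins (left out, the last holds). The fingers move at their own pace and stop on an object; the grip force is fixed at half the most. Time passes only in rows, so rows that repeat a pose let the fingers close. It gives the time, the measured TCP pose, the force, the opening and the grip force at its end, in the units of the state.
- arm.sense(): the state, without advancing time (a new reading comes with each control period).
- arm.capture(name): name is "side" or "top"; returns a dict with "img" (384x512x3 uint8, red, green, blue), "mtx" (3x3 intrinsics, pixels), "position" and "orientation" of the camera in the world. Camera axes: x right, y down, z forward; pixel columns grow to the right and rows downward; lengths in m; the calibration is good to about 2 mm. A picture is of the moment at which its call begins. There is no depth.
- arm.finish_job(): hands the job in; it is judged then, once.
The state is a dict: "time": time; "joint_pos": joint angles; "joint_vel": joint speeds; "tau": joint torques, N m; "eef_pos": TCP position; "eef_rot": TCP orientation; "wrist_force": force on the tool from outside, world axes, zero at the start; "moment": the same for the moment, N m; "grip_width": opening from 0.0 (shut) to 1.0 (fully open); "finger_force": force on a finger pad.
Only numpy, scipy, OpenCV 4.12 (cv2) and the standard library are available. Lean on these libraries where they do the work, as an engineer would, in place of code of your own. Each camera call takes 0.05 s, during which the arm holds its last target. There are 200 camera calls.

TASK

On the small coil winder, loosen the black crank knob that clamps the turntable, swing the head round by its upright post until its pointer stands exactly at the tip of the marker clip on the scale, and then tighten the crank knob again until its peg resists a push of about 18 newtons, never more than 20. Leave the marker clip where it is set and do not disturb the things lying around.

Things in the scene. Friction and masses are not known exactly. Their poses are not given: they have to be found in the camera images.
- pivot (a point): the winder's swivel centre: a point on the vertical axis of its round green base (304 mm across, 20 mm high, fixed to the table), at the height of the turntable's upper face, 40 mm above the table. Its x axis points from the pivot to the middle (zero) of the scale, its y axis to the clamp knob, z up
- head: the swinging head: steel turntable 244 mm across (upper face 40 mm above the table) with a green housing, 64 mm wide, within 50 mm of the pivot, 95 mm high. Turns about the pivot 0.8 rad either way. Origin on the pivot axis at table height; x along pointer and spindle, post behind. Loose it swings with 0.25 N m friction (2.5 N at the post) and stays where left; clamped it holds
- post_grip (a point): the head's upright round post of dark steel, 18 mm thick, 100 mm from the pivot, straight behind it from the pointer; its top is 118 mm above the table. The point lies on its axis, 16 mm below its top, the height to grip
- pointer (a point): the head's dark pointer tip, on the pointer's line, 124 mm from the pivot, 46 mm above the table
- marker (a point): the tip of the marker clip, a small steel block (12 mm wide, 26 mm high) on the scale ring outside the turntable, pointed towards the pivot. The point lies just inside the tip, 124 mm from the pivot, 46 mm above the table, where the pointer's point must come; it lies counter-clockwise (from above) of the pointer at the start
- clamp_knob (a joint): turn of the crank knob, rad: 0 as found (clamped, unknown tightness), growing clockwise seen from above (tightening); stops at -1.3 and 1.3. At -0.95 it is always fully loose. Loose, it takes a push of 11 N at the peg to keep it turning; from where it bites (differs each time) the push needed rises by about 9 N per rad: 15 N is just tight, 18 right, over 20 too much. It stays where left
- clamp_shoe: the brake shoe under the knob, which the knob's screw presses down on the turntable's rim; hidden below the bridge, 22 mm across. Its origin is on the knob's axis at about table height. Not to be touched
- screwdriver: bystander: a screwdriver lying to the right of the winder
- spanner: bystander: a spanner lying to the left of the winder
- bobbin: bystander: a spare white bobbin with copper wire, 38 mm across, 28 mm high, standing beyond the winder
- wire_spool: bystander: a black spool of copper wire, 90 mm across, 70 mm high, at the right
- spray_can: bystander: a yellow can, 56 mm across, 170 mm high, at the left
- clamp_axis (a point): the vertical axis of the black crank knob, 112 mm from the pivot on the bridge over the turntable's rim; the point lies about 98 mm above the table, on top of the knob's round hub (34 mm across). The bridge under it is 74 mm above the table
- clamp_peg (a point): the crank knob's upright round steel peg, 16 mm thick, 70 mm from the knob's axis at the end of its black arm. The arm's upper face is 84 to 88 mm above the table, the peg's top 118 to 122 mm; the point lies on the peg's axis, 12 mm below its top. Grip it, or push it sideways with shut fingers. As found, the arm points away from the pivot

How it is judged:
By the outcome, as a careful person would: the job done as asked, in the order asked, and still so for the second after the job is handed in, with the robot touching nothing.
It also fails if it takes over 72 s, if anything falls off the work surface, if the arm or the gripper's body presses on something with over 40 N, if the wrist force passes 120 N, or if a joint passes its speed limit or range.

## Working session

There is one attempt and no reset: what is moved stays moved. The work goes in short steps, Python scripts to look and compute and a tool call to move; the robot and the scene stay as the last step left them, time stands still between calls to the robot, and variables do not carry over. Pictures are saved under pics/ and viewed, at most 10 in all, crops included, and the job is handed in when it is done.

Besides the shell and the picture viewer there is one more tool, called after "Request:" as name(argument=value, ...), one argument or row to a line, values as JSON. move_arm: Moves the arm, as the interface text tells. Its arguments: {"type":"object","properties":{"steps":{"type":"array","items":{"type":"object","properties":{"offset":{"type":"array","items":{"type":"number","minimum":-1,"maximum":1}},"angular":{"type":"array","items":{"type":"number","minimum":-1,"maximum":1}}}}},"jaw":{"type":"number"}},"required":["steps"]}

```bash
mkdir -p pics
cat > h.py <<'E'
import numpy as np, cv2
from bench import arm
def ray(c,u,v):
    K=np.array(c["mtx"]);R=np.array(c["orientation"]);d=R@np.linalg.solve(K,[u,v,1.]);return np.array(c["position"]),d
def plane(c,u,v,z):
    p,d=ray(c,u,v);return p+d*(z-p[2])/d[2]
def proj(c,P):
    q=np.array(c["orientation"]).T@(np.array(P)-c["position"]);q=np.array(c["mtx"])@q;return q[:2]/q[2]
E
python3 - <<'E'
from h import *
for n in("top","side"):
    c=arm.capture(n);cv2.imwrite(f"pics/{n}0.png",cv2.resize(c["img"][:,:,::-1],(800,600),interpolation=cv2.INTER_CUBIC));np.save(n+"0.npy",c,allow_pickle=True)
    print(n,c["mtx"],c["position"],c["orientation"])
print(arm.sense(),arm.hold_point_z)
E
```

```text
top [[463.61370646   0.         261.01414523]
 [  0.         463.61370646 193.30769399]
 [  0.           0.           1.        ]] [ 0.26685256 -0.00818187  1.57115307] [[ 4.75268157e-04 -9.81401804e-01  1.91964250e-01]
 [-9.99941909e-01  1.60070148e-03  1.06591299e-02]
 [-1.07681667e-02 -1.91958164e-01 -9.81344032e-01]]
side [[374.36458211   0.         257.71802822]
 [  0.         374.36458211 198.80619779]
 [  0.           0.           1.        ]] [-0.08167325 -0.70747837  0.80157322] [[ 0.74438304 -0.3950961   0.53832422]
 [-0.66771497 -0.44900117  0.59376314]
 [ 0.0071147  -0.80143435 -0.59804044]]
{'time': 0.1, 'joint_pos': array([ 1.62269771e+00,  4.07379615e-02,  8.39086804e-02, -4.26779392e-04,
       -1.61550508e+00, -3.33647840e-01]), 'joint_vel': array([ 0.00206041, -0.00135484,  0.00200909,  0.00321583, -0.00018921,
       -0.00078517]), 'tau': array([-5.76719685e-03, -3.69351518e+01,  3.48278260e+01,  6.95163131e+00,
       -4.62114229e-03,  1.80245344e-06]), 'eef_pos': array([0.16668303, 0.57602888, 0.20628184]), 'eef_rot': array([[ 9.60576558e-01, -2.78015388e-01, -3.45988320e-04],
       [-2.78015585e-01, -9.60575300e-01, -1.55808555e-03],
       [ 1.00823925e-04,  1.59285060e-03, -9.99998726e-01]]), 'wrist_force': array([-0.27624172,  0.21019886, -0.20877781]), 'moment': array([0.03298041, 0.00166641, 0.01603407]), 'finger_force': 0.0, 'grip_width': 1.0004766337722235} 0.0187
```

View pics/top0.png

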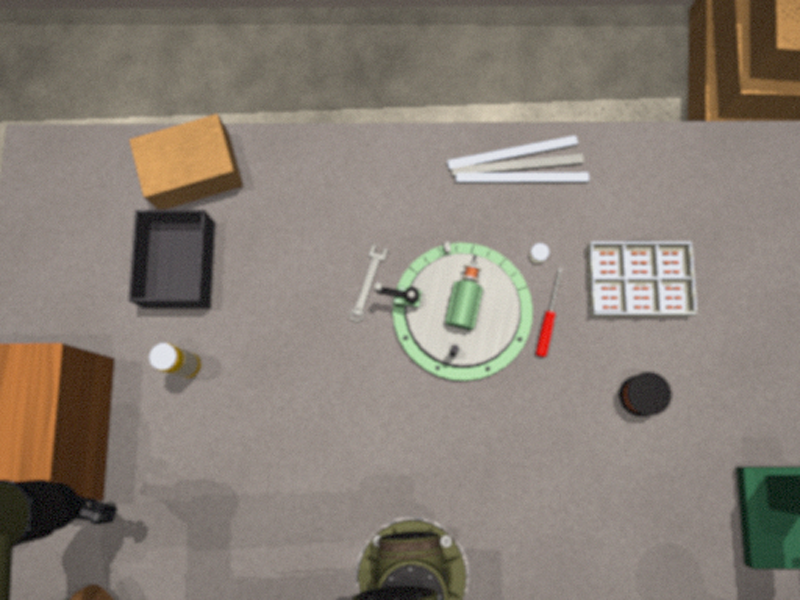

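View pics/side0.png

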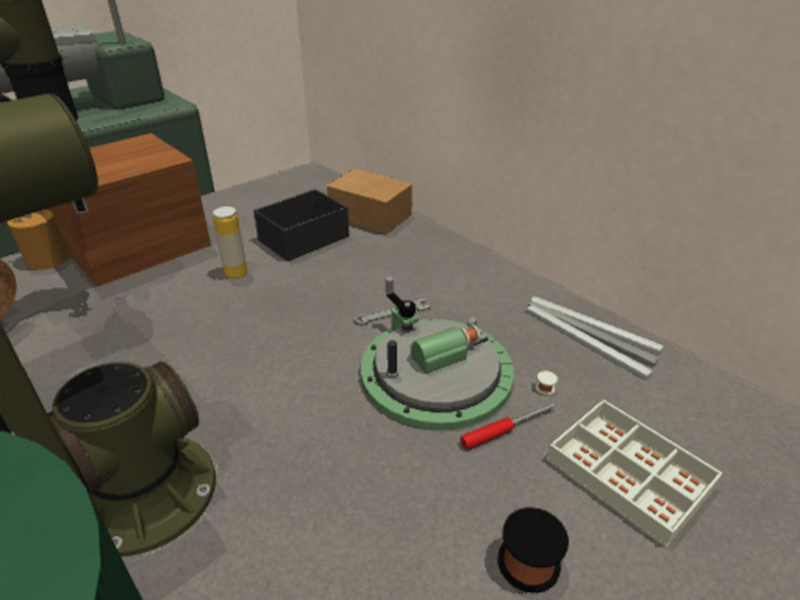

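The top view shows the winder centred near (463,311) of the enlarged picture, with the knob hub at (412,296), peg (379,288), post (454,352), pointer (474,260) and marker (447,247). The side view shows the post at (392,358) and the peg at (390,285).

Run:
```python
from h import *
t=np.load("top0.npy",allow_pickle=True).item();s=np.load("side0.npy",allow_pickle=True).item()
hsv=cv2.cvtColor(t["img"],cv2.COLOR_RGB2HSV)
m=cv2.inRange(hsv,(45,40,60),(85,255,255));m[:,:240]=0;m[:145]=0;m[250:]=0;m[:,345:]=0
cs,_=cv2.findContours(m,cv2.RETR_EXTERNAL,cv2.CHAIN_APPROX_NONE);c=max(cs,key=cv2.contourArea)[:,0]
# base rim at z=.02, robust circle fit with radius .152
from scipy.optimize import least_squares
hull=cv2.convexHull(c)[:,0]
P=np.array([plane(t,u+.0,v+.0,.02)[:2] for u,v in c])
f=least_squares(lambda q:np.hypot(*(P-q[:2]).T)-q[2],[.6,-.1,.152],loss="soft_l1",f_scale=.001)
print("pivot",f.x)
def e(n,u,v,z): print(n,plane(t,u/1.5625,v/1.5625,z))
e("hub",412,296,.098);e("peg",379,288,.12);e("post",454.5,351,.118);e("marker",448,251,.046);e("pointer",474.5,260,.046)
def crop(c,x,y,w,h,k,n): cv2.imwrite(n,cv2.resize(c["img"][y:y+h,x:x+w,::-1],None,fx=k,fy=k,interpolation=cv2.INTER_CUBIC))
crop(t,235,145,115,105,6,"pics/tc.png");crop(s,220,170,120,105,6,"pics/sc.png")
```

```text
pivot [ 0.54804966 -0.11911829  0.13891589]
hub [ 0.56778804 -0.00082073  0.098     ]
peg [0.58014872 0.06670887 0.12      ]
post [ 0.45038453 -0.08653248  0.118     ]
marker [ 0.67812608 -0.07889021  0.046     ]
pointer [ 0.65782875 -0.13610161  0.046     ]
```

View pics/tc.png

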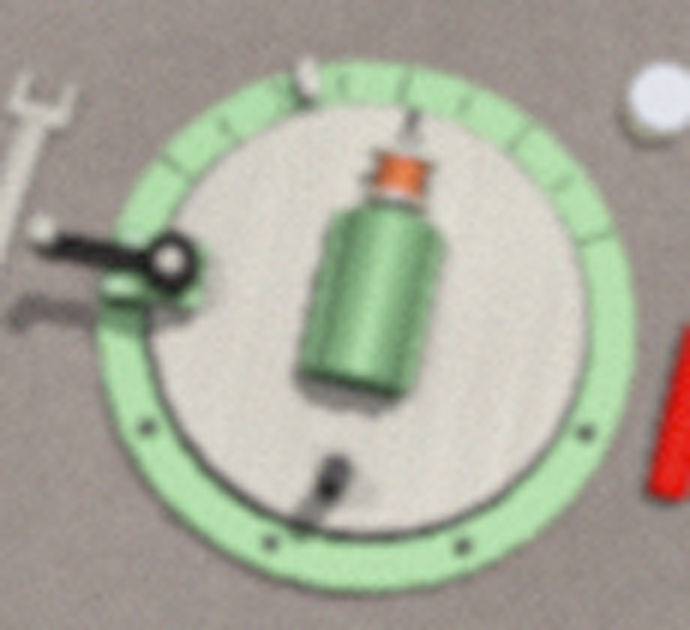

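View pics/sc.png

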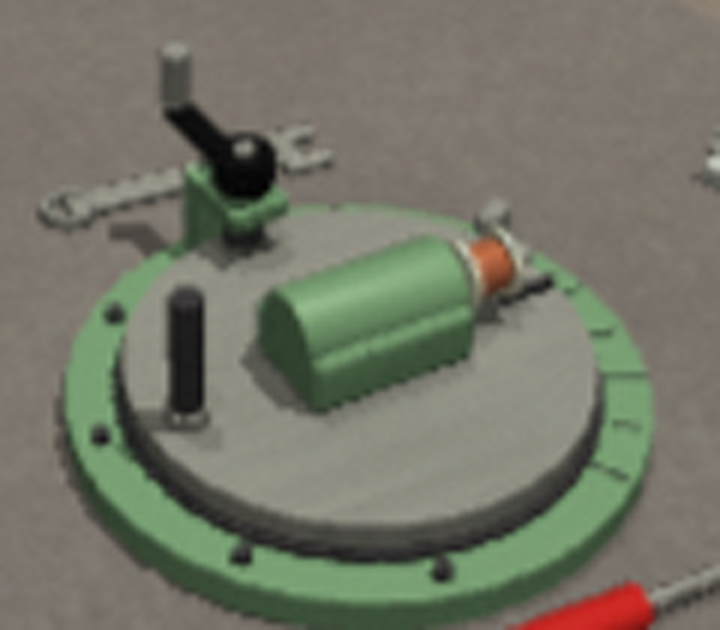

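Run:
```python
from h import *
from scipy.optimize import least_squares
t=np.load("top0.npy",allow_pickle=True).item();s=np.load("side0.npy",allow_pickle=True).item()
hsv=cv2.cvtColor(t["img"],cv2.COLOR_RGB2HSV)
m=cv2.inRange(hsv,(45,40,60),(85,255,255));m[:,:240]=0;m[:145]=0;m[250:]=0;m[:,345:]=0
pts=cv2.findNonZero(m);h=cv2.convexHull(pts)[:,0]
P=np.array([plane(t,u,v,.02)[:2] for u,v in h])
f=least_squares(lambda q:np.hypot(*(P-q[:2]).T)-q[2],[.6,-.1,.152],loss="soft_l1",f_scale=.001)
print("pivot",f.x,len(h)); pv=f.x[:2]
T=lambda X,Y:((X+.5)/6-.5+235,(Y+.5)/6-.5+145)
S=lambda X,Y:((X+.5)/6-.5+220,(Y+.5)/6-.5+170)
def tri(n,a,b):
    (p,d),(q,g)=ray(t,*T(*a)),ray(s,*S(*b))
    d,g=d/np.linalg.norm(d),g/np.linalg.norm(g)
    k=np.linalg.lstsq(np.c_[d,-g],q-p,rcond=None)[0];A,B=p+k[0]*d,q+k[1]*g
    print(n,"tri",(A+B)/2,"gap",np.linalg.norm(A-B))
def pl(n,a,z,side=0):
    r=plane(s,*S(*a),z) if side else plane(t,*T(*a),z);d=r[:2]-pv;print(n,side,r,"r",np.hypot(*d),"ang",np.degrees(np.arctan2(d[1],d[0])))
tri("peg",(42,230),(175,48));tri("hub",(172,262),(245,148));tri("post",(338,463),(187,292))
pl("hub",(172,262),.098);pl("peg",(42,230),.12);pl("post",(338,463),.118);pl("mk",(303,103),.046);pl("mkouter",(309,66),.046);pl("ptr",(413,113),.046)
pl("post",(187,292),.118,1);pl("ptr",(549,281),.046,1);pl("peg",(175,48),.12,1);pl("hub",(245,148),.098,1)
```

```text
pivot [ 0.55290288 -0.10879735  0.15257728] 42
peg tri [0.58328447 0.0698668  0.12495105] gap 0.0009148870960775925
hub tri [5.71266107e-01 4.29715268e-04 1.01111967e-01] gap 0.00042928165394180994
post tri [ 0.45807282 -0.08577473  0.11834352] gap 0.003419247379447084
hub 0 [0.57173124 0.00057201 0.098     ] r 0.11097821070571319 ang 80.23205232088368
peg 0 [0.58475511 0.06987813 0.12      ] r 0.18149239786432736 ang 79.89214157229516
post 0 [ 0.4595507  -0.08675697  0.118     ] r 0.09591875739588034 ang 166.7157792120598
mk 0 [ 0.67424554 -0.0732964   0.046     ] r 0.126429268971586 ang 16.307774254234737
mkouter 0 [ 0.69591726 -0.07690471  0.046     ] r 0.14652731867874363 ang 12.571433155828482
ptr 0 [ 0.66825884 -0.13538845  0.046     ] r 0.11838109823406079 ang -12.980701520189884
post 1 [ 0.4567557 -0.084727   0.118    ] r 0.09911438280189147 ang 165.94493868859763
ptr 1 [ 0.663333   -0.13911439  0.046     ] r 0.1145160873612827 ang -15.351529402110666
peg 1 [0.58770951 0.07573734 0.12      ] r 0.18778858594113235 ang 79.31845551442873
hub 1 [0.57437201 0.00348553 0.098     ] r 0.114316967607099 ang 79.17537177327121
```

Request:
move_arm(
  steps=[
    {"offset": [0.25, 0.18, 0], "angular": [0, 0, 0.15]},
    {"offset": [0.5, 0.35, 0], "angular": [0, 0, 0.3]},
    {"offset": [0.75, 0.52, 0], "angular": [0, 0, 0.45]},
    {"offset": [1, 0.7, 0], "angular": [0, 0, 0.6]},
    {"offset": [1, 0.7, 0], "angular": [0, 0, 0.75]},
    {"offset": [1, 0.7, 0], "angular": [0, 0, 0.9]},
    {"offset": [1, 0.7, 0], "angular": [0, 0, 1]},
  ],
  jaw=0.6,
)

```text
time: 0.68
eef_pos: [0.2438, 0.4807, 0.207]
eef_rot: [[0.476, -0.879, -0.0], [-0.879, -0.476, -0.0], [0.0, 0.0, -1.0]]
wrist_force: [0.2, 0.6, -0.3]
grip_width: 0.4
finger_force: 0.0
```

Request:
move_arm(
  steps=[
    {"offset": [0.25, -0.05, 0], "angular": [0, 0, 0.15]},
    {"offset": [0.5, -0.1, 0], "angular": [0, 0, 0.3]},
    {"offset": [0.75, -0.15, 0], "angular": [0, 0, 0.45]},
    {"offset": [1, -0.2, 0], "angular": [0, 0, 0.6]},
    {"offset": [1, -0.2, 0], "angular": [0, 0, 0.75]},
    {"offset": [1, -0.2, 0], "angular": [0, 0, 0.867]},
  ],
)

```text
time: 1.18
eef_pos: [0.3099, 0.4023, 0.2071]
eef_rot: [[-0.184, -0.983, -0.0], [-0.983, 0.184, -0.0], [0.0, 0.0, -1.0]]
wrist_force: [0.2, 0.7, -0.9]
grip_width: 0.4
finger_force: 0.0
```

Request:
move_arm(
  steps=[
    {"offset": [0.28, -0.33, 0]},
    {"offset": [0.56, -0.66, 0]},
    {"offset": [0.85, -1, 0]},
  ],
)

```text
invalid input at $.steps[0]: expected keys offset, angular
```

Request:
move_arm(
  steps=[
    {"offset": [0.28, -0.33, 0]},
    {"offset": [0.56, -0.66, 0]},
    {"offset": [0.85, -1, 0]},
    {"offset": [0.85, -1, 0]},
    {"offset": [0.85, -1, 0]},
  ],
)

```text
invalid input at $.steps[0]: expected keys offset, angular
```

Request:
move_arm(
  steps=[
    {"offset": [0.28, -0.33, 0], "angular": [0, 0, 0]},
    {"offset": [0.56, -0.66, 0], "angular": [0, 0, 0]},
    {"offset": [0.83, -1, 0], "angular": [0, 0, 0]},
  ],
)

```text
time: 1.43
eef_pos: [0.3899, 0.3066, 0.2069]
eef_rot: [[-0.174, -0.985, -0.0], [-0.985, 0.174, -0.0], [0.0, 0.0, -1.0]]
wrist_force: [1.1, 1.2, 0.2]
grip_width: 0.396
finger_force: 0.0
```

Request:
move_arm(
  steps=[
    {"offset": [0.28, -0.33, 0], "angular": [0, 0, 0]},
    {"offset": [0.56, -0.66, 0], "angular": [0, 0, 0]},
    {"offset": [0.83, -1, 0], "angular": [0, 0, 0]},
  ],
)

```text
time: 1.68
eef_pos: [0.4709, 0.2103, 0.2072]
eef_rot: [[-0.176, -0.984, 0.0], [-0.984, 0.176, 0.0], [-0.0, -0.0, -1.0]]
wrist_force: [1.9, 1.6, 0.5]
grip_width: 0.397
finger_force: 0.0
```

Request:
move_arm(
  steps=[
    {"offset": [0.28, -0.33, 0], "angular": [0, 0, 0]},
    {"offset": [0.56, -0.66, 0], "angular": [0, 0, 0]},
    {"offset": [0.83, -1, 0], "angular": [0, 0, 0]},
    {"offset": [1, -1, 0], "angular": [0, 0, 0]},
    {"offset": [1, -1, 0], "angular": [0, 0, 0]},
  ],
)

```text
time: 2.1
eef_pos: [0.5516, 0.0923, 0.206]
eef_rot: [[-0.181, -0.983, -0.002], [-0.983, 0.181, -0.002], [0.002, 0.002, -1.0]]
wrist_force: [0.7, 0.4, 1.1]
grip_width: 0.397
finger_force: 0.0
```

Run:
```python
from h import *
st=arm.sense();print(st["eef_pos"],st["joint_pos"],st["wrist_force"])
t=arm.capture("top");s=arm.capture("side")
a=cv2.resize(t["img"][130:260,225:355,::-1],(400,400),interpolation=cv2.INTER_CUBIC)
b=cv2.resize(s["img"][150:280,200:330,::-1],(400,400),interpolation=cv2.INTER_CUBIC)
cv2.imwrite("pics/p1.png",np.hstack([a,b]))
```

```text
[0.55162158 0.09228447 0.20602397] [ 5.25058329e-01 -6.57304862e-02 -2.23650734e-02  4.17007575e-04
 -1.61695843e+00 -7.07173510e-01] [0.67055302 0.41871033 1.05755094]
```

View pics/p1.png

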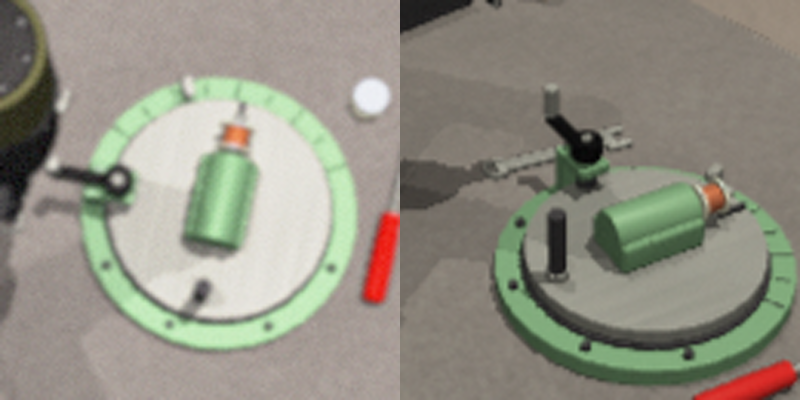

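The left half (top view) shows the gripper at the upper left, just left of the peg at (52,165); the right half shows the peg free at (551,100).

Request:
move_arm(
  steps=[
    {"offset": [0.15, -0.36, 0], "angular": [0, 0, 0]},
    {"offset": [0.15, -0.36, 0], "angular": [0, 0, 0]},
    {"offset": [0.15, -0.36, 0.35], "angular": [0, 0, 0]},
    {"offset": [0.15, -0.36, 0.65], "angular": [0, 0, 0]},
    {"offset": [0.15, -0.36, 0.65], "angular": [0, 0, 0]},
    {"offset": [0.15, -0.36, 0.65], "angular": [0, 0, 0]},
  ],
)

```text
time: 2.7
eef_pos: [0.5827, 0.0754, 0.1411]
eef_rot: [[-0.175, -0.985, -0.003], [-0.985, 0.175, -0.002], [0.002, 0.003, -1.0]]
wrist_force: [-0.8, 1.0, 1.2]
grip_width: 0.4
finger_force: 0.0
```

Run:
```python
from h import *
st=arm.sense();print(st["eef_pos"],st["wrist_force"])
t=arm.capture("top");s=arm.capture("side")
for n,c in(("t",t),("s",s)):
  print(n,[proj(c,[.585,.071,.12]),proj(c,st["eef_pos"])])
a=cv2.resize(t["img"][150:230,210:290,::-1],(400,400),interpolation=cv2.INTER_CUBIC)
b=cv2.resize(s["img"][140:220,210:290,::-1],(400,400),interpolation=cv2.INTER_CUBIC)
cv2.imwrite("pics/p2.png",np.hstack([a,b]))
```

```text
[0.58272182 0.0754155  0.1411373 ] [-0.82284909  1.04462215  1.24740653]
t [array([241.23414944, 182.84265778]), array([239.47903257, 182.11738051])]
s [array([249.06806896, 178.48378677]), array([247.60638325, 172.75427727])]
```

View pics/p2.png

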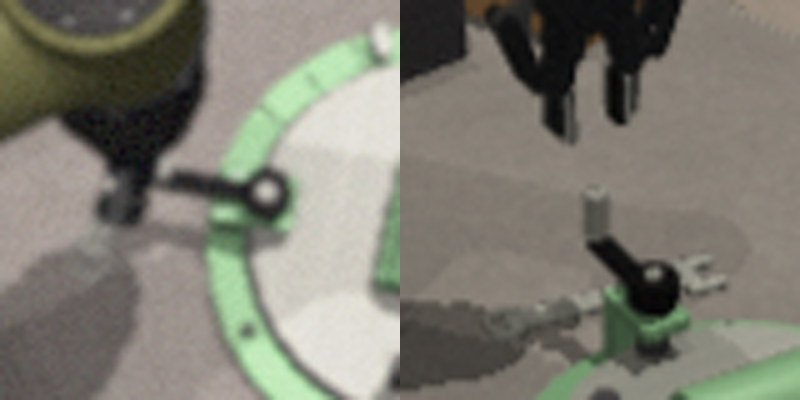

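The side crop shows the two finger tips at about (565,135) and (620,120), above the peg at (595,195). The top crop shows only one finger, near (118,200). I'll overlay the predicted fingertip points to check for an offset.

Run:
```python
from h import *
st=arm.sense();p=st["eef_pos"];R=st["eef_rot"]
t=arm.capture("top");s=arm.capture("side")
out=[]
for c,(x,y) in((t,(215,160)),(s,(222,142))):
  k=8;im=cv2.resize(c["img"][y:y+50,x:x+50,::-1],(400,400),interpolation=cv2.INTER_CUBIC)
  def dot(P,col):
    u,v=proj(c,P);cv2.circle(im,(int((u-x+.5)*k),int((v-y+.5)*k)),3,col,-1)
  dot([.585,.071,.12],(0,0,255));dot(p,(255,0,255))
  for sgn in(-1,1):
    for z in(0,.03): dot(p+R@[0,sgn*.017,-z],(0,255,255));dot(p+R@[0,sgn*.0315,-z],(255,255,0))
  out.append(im)
cv2.imwrite("pics/p3.png",np.hstack(out))
```

```text
(no output)
```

View pics/p3.png

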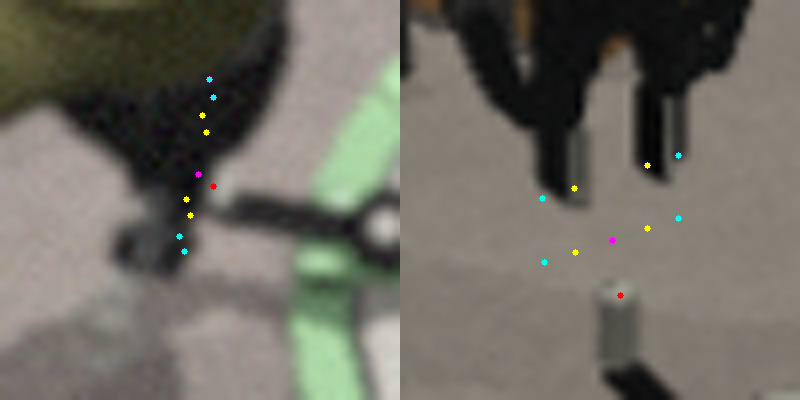

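The side view shows the finger tips about 5 px above the predicted points, because the pads are retracted while open. Sideways they bracket the peg, so I'll descend and close to test.

Request:
move_arm(
  steps=[
    {"offset": [0.07, -0.03, 0.1], "angular": [0, 0, 0]},
    {"offset": [0.07, -0.03, 0.2], "angular": [0, 0, 0]},
    {"offset": [0.07, -0.03, 0.3], "angular": [0, 0, 0]},
    {"offset": [0.07, -0.03, 0.42], "angular": [0, 0, 0]},
    {"offset": [0.07, -0.03, 0.42], "angular": [0, 0, 0]},
    {"offset": [0.07, -0.03, 0.42], "angular": [0, 0, 0]},
  ],
)

```text
time: 3.4
eef_pos: [0.5848, 0.0672, 0.0987]
eef_rot: [[-0.176, -0.984, -0.002], [-0.984, 0.176, -0.001], [0.002, 0.002, -1.0]]
wrist_force: [0.3, -0.5, 0.8]
grip_width: 0.402
finger_force: 0.0
```

Request:
move_arm(
  steps=[
    {"offset": [0, 0, 0], "angular": [0, 0, 0]},
    {"offset": [0, 0, 0], "angular": [0, 0, 0]},
    {"offset": [0, 0, 0], "angular": [0, 0, 0]},
    {"offset": [0, 0, 0], "angular": [0, 0, 0]},
    {"offset": [0, 0, 0], "angular": [0, 0, 0]},
    {"offset": [0, 0, 0], "angular": [0, 0, 0]},
  ],
  jaw=0.76,
)

```text
time: 3.9
eef_pos: [0.5856, 0.0676, 0.1004]
eef_rot: [[-0.176, -0.984, 0.0], [-0.984, 0.176, 0.0], [-0.0, -0.0, -1.0]]
wrist_force: [0.4, -0.1, 0.4]
grip_width: 0.242
finger_force: 0.1
```

Request:
move_arm(
  steps=[
    {"offset": [0.0, 0.07, 0], "angular": [0, 0, -0.064]},
    {"offset": [0.01, 0.1, 0], "angular": [0, 0, -0.127]},
    {"offset": [0.01, 0.105, 0], "angular": [0, 0, -0.191]},
    {"offset": [0.015, 0.14, 0], "angular": [0, 0, -0.255]},
    {"offset": [0.02, 0.173, 0], "angular": [0, 0, -0.318]},
  ],
)

```text
time: 4.32
eef_pos: [0.5681, 0.0686, 0.1004]
eef_rot: [[0.075, -0.997, 0.0], [-0.997, -0.075, -0.0], [0.0, -0.0, -1.0]]
wrist_force: [-0.2, 0.1, 0.9]
grip_width: 0.24
finger_force: 0.3
```

Run:
```python
from h import *
st=arm.sense();p=st["eef_pos"];R=st["eef_rot"]
t=arm.capture("top");s=arm.capture("side")
out=[]
for c,(x,y) in((t,(215,160)),(s,(222,142))):
  k=8;im=cv2.resize(c["img"][y:y+50,x:x+50,::-1],(400,400),interpolation=cv2.INTER_CUBIC)
  def dot(P,col):
    u,v=proj(c,P);cv2.circle(im,(int((u-x+.5)*k),int((v-y+.5)*k)),3,col,-1)
  dot([.585,.071,.12],(0,0,255));dot(p,(255,0,255))
  out.append(im)
cv2.imwrite("pics/p4.png",np.hstack(out))
```

```text
(no output)
```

View pics/p4.png

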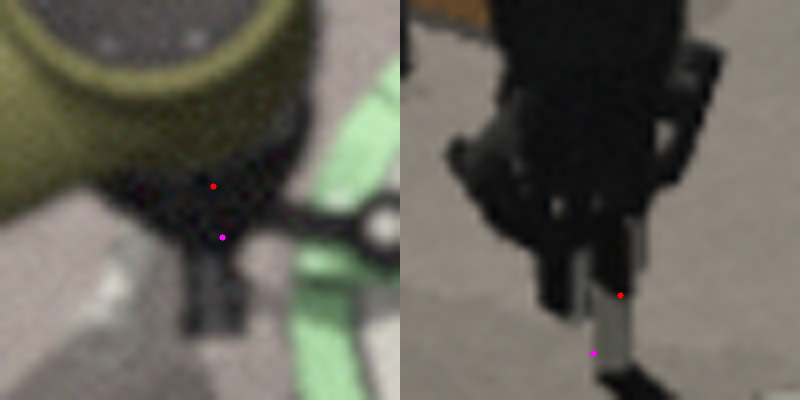

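The side view shows the peg unmoved at (612,330) and the finger tips ending at its top, around (600,295). The fingers are still about 20 mm too high, so I'll go back and lower further.

Request:
move_arm(
  steps=[
    {"offset": [0, -0.05, -0.1], "angular": [0, 0, 0.1]},
    {"offset": [0.01, -0.1, -0.1], "angular": [0, 0, 0.2]},
    {"offset": [0.01, -0.17, -0.1], "angular": [0, 0, 0.318]},
    {"offset": [0.01, -0.17, -0.1], "angular": [0, 0, 0.318]},
    {"offset": [0.01, -0.17, -0.05], "angular": [0, 0, 0.318]},
    {"offset": [0.01, -0.17, 0], "angular": [0, 0, 0.318]},
    {"offset": [0.01, -0.17, 0.05], "angular": [0, 0, 0.318]},
    {"offset": [0.01, -0.17, 0.08], "angular": [0, 0, 0.318]},
    {"offset": [0.01, -0.17, 0.08], "angular": [0, 0, 0.318]},
  ],
  jaw=0.6,
)

```text
time: 5.17
eef_pos: [0.5844, 0.0687, 0.0908]
eef_rot: [[-0.176, -0.984, -0.002], [-0.984, 0.176, -0.001], [0.001, 0.002, -1.0]]
wrist_force: [-0.3, -0.1, -0.7]
grip_width: 0.399
finger_force: 0.0
```

Request:
move_arm(
  steps=[
    {"offset": [0, 0, 0.03], "angular": [0, 0, 0]},
    {"offset": [0, 0, 0.06], "angular": [0, 0, 0]},
    {"offset": [0, 0, 0.09], "angular": [0, 0, 0]},
    {"offset": [0, 0, 0.09], "angular": [0, 0, 0]},
  ],
)

```text
time: 5.5
eef_pos: [0.5848, 0.0688, 0.0824]
eef_rot: [[-0.176, -0.984, -0.001], [-0.984, 0.176, -0.0], [0.0, 0.001, -1.0]]
wrist_force: [-0.3, 0.3, 0.2]
grip_width: 0.401
finger_force: 0.0
```

Request:
move_arm(
  steps=[
    {"offset": [0, 0, 0], "angular": [0, 0, 0]},
    {"offset": [0, 0, 0], "angular": [0, 0, 0]},
    {"offset": [0, 0, 0], "angular": [0, 0, 0]},
    {"offset": [0, 0, 0], "angular": [0, 0, 0]},
    {"offset": [0, 0, 0], "angular": [0, 0, 0]},
    {"offset": [0, 0, 0], "angular": [0, 0, 0]},
  ],
  jaw=0.8,
)

```text
time: 6.0
eef_pos: [0.5832, 0.0693, 0.0832]
eef_rot: [[-0.176, -0.984, -0.004], [-0.984, 0.176, 0.0], [0.001, 0.004, -1.0]]
wrist_force: [-9.4, 2.6, 4.7]
grip_width: 0.2
finger_force: 4.9
```

Request:
move_arm(
  steps=[
    {"offset": [0, 0.03, 0], "angular": [0, 0, 0]},
    {"offset": [0, 0.06, 0], "angular": [0, 0, -0.05]},
    {"offset": [0, 0.09, 0], "angular": [0, 0, -0.1]},
    {"offset": [0.005, 0.12, 0], "angular": [0, 0, -0.15]},
  ],
  jaw=0.76,
)

```text
time: 6.33
eef_pos: [0.5749, 0.0701, 0.0836]
eef_rot: [[-0.058, -0.998, 0.004], [-0.998, 0.058, -0.0], [0.0, -0.004, -1.0]]
wrist_force: [8.4, -1.7, -3.9]
grip_width: 0.237
finger_force: 4.2
```

Request:
move_arm(
  steps=[
    {"offset": [0.0, 0.04, 0], "angular": [0, 0, -0.07]},
    {"offset": [0.005, 0.08, 0], "angular": [0, 0, -0.14]},
    {"offset": [0.01, 0.12, 0], "angular": [0, 0, -0.21]},
    {"offset": [0.02, 0.16, 0], "angular": [0, 0, -0.28]},
    {"offset": [0.03, 0.2, 0], "angular": [0, 0, -0.35]},
    {"offset": [0.04, 0.235, 0], "angular": [0, 0, -0.42]},
  ],
)

```text
time: 6.83
eef_pos: [0.5517, 0.0677, 0.0836]
eef_rot: [[0.269, -0.963, 0.005], [-0.963, -0.269, 0.0], [0.001, -0.005, -1.0]]
wrist_force: [10.8, -3.6, -6.4]
grip_width: 0.243
finger_force: 5.0
```

Request:
move_arm(
  steps=[
    {"offset": [0.0, 0.042, 0], "angular": [0, 0, -0.08]},
    {"offset": [0.005, 0.084, 0], "angular": [0, 0, -0.16]},
    {"offset": [0.015, 0.125, 0], "angular": [0, 0, -0.24]},
    {"offset": [0.025, 0.167, 0], "angular": [0, 0, -0.32]},
    {"offset": [0.035, 0.21, 0], "angular": [0, 0, -0.4]},
    {"offset": [0.05, 0.25, 0], "angular": [0, 0, -0.48]},
    {"offset": [0.065, 0.29, 0], "angular": [0, 0, -0.56]},
    {"offset": [0.085, 0.335, 0], "angular": [0, 0, -0.637]},
  ],
)

```text
time: 7.5
eef_pos: [0.5223, 0.0519, 0.0841]
eef_rot: [[0.699, -0.715, 0.007], [-0.715, -0.699, 0.003], [0.003, -0.007, -1.0]]
wrist_force: [10.2, 3.6, -2.7]
grip_width: 0.237
finger_force: 5.1
```

Run:
```python
from h import *
st=arm.sense();p=st["eef_pos"];R=st["eef_rot"];F=st["wrist_force"]
H=np.array([.572,.001]);d=p[:2]-H
print(p,R[:,0],"r",np.hypot(*d),"ang",np.degrees(np.arctan2(d[1],d[0])),"Ftool",R.T@F,st["joint_pos"])
```

```text
[0.52231292 0.05193319 0.08409092] [ 0.69902152 -0.71509377  0.00313249] r 0.07115473206443677 ang 134.29046815113472 Ftool [ 4.50141428 -9.81137478  2.79096174] [ 4.83551123e-01 -1.49468933e-01 -3.21795774e-01  9.80996785e-04
 -1.39076140e+00  2.90321137e-01]
```

Request:
move_arm(
  steps=[
    {"offset": [0.01, 0.04, 0], "angular": [0, 0, -0.08]},
    {"offset": [0.015, 0.09, 0], "angular": [0, 0, -0.14]},
    {"offset": [0.015, 0.1, 0], "angular": [0, 0, -0.14]},
    {"offset": [0.015, 0.1, 0], "angular": [0, 0, -0.14]},
  ],
)

```text
time: 7.83
eef_pos: [0.5157, 0.0448, 0.0842]
eef_rot: [[0.772, -0.636, 0.006], [-0.636, -0.772, 0.005], [0.002, -0.008, -1.0]]
wrist_force: [7.8, 6.4, -2.4]
grip_width: 0.242
finger_force: 4.7
```

Request:
move_arm(
  steps=[
    {"offset": [0.01, -0.02, 0], "angular": [0, 0, 0]},
    {"offset": [0.01, -0.02, 0], "angular": [0, 0, 0]},
    {"offset": [0.01, -0.02, -0.3], "angular": [0, 0, 0]},
    {"offset": [0.01, -0.02, -0.6], "angular": [0, 0, 0]},
    {"offset": [0.01, -0.02, -0.9], "angular": [0, 0, 0]},
    {"offset": [0.01, -0.02, -0.9], "angular": [0, 0, 0]},
  ],
  jaw=0.6,
)

```text
time: 8.33
eef_pos: [0.518, 0.0432, 0.1805]
eef_rot: [[0.771, -0.637, 0.01], [-0.637, -0.771, 0.001], [0.007, -0.007, -1.0]]
wrist_force: [-0.1, -0.2, 0.2]
grip_width: 0.401
finger_force: 0.0
```

Run:
```python
from h import *
st=arm.sense();print(st["eef_pos"],st["eef_rot"][:,0],st["wrist_force"])
c=arm.capture("side");np.save("side1.npy",c,allow_pickle=True);t=arm.capture("top")
a=cv2.resize(t["img"][140:260,230:350,::-1],(400,400),interpolation=cv2.INTER_CUBIC)
b=cv2.resize(c["img"][150:270,210:330,::-1],(400,400),interpolation=cv2.INTER_CUBIC)
cv2.imwrite("pics/p5.png",np.hstack([a,b]))
```

```text
[0.51799292 0.04319688 0.1805256 ] [ 0.7708515  -0.63697535  0.00709734] [-0.09573133 -0.21693353  0.1721002 ]
```

View pics/p5.png

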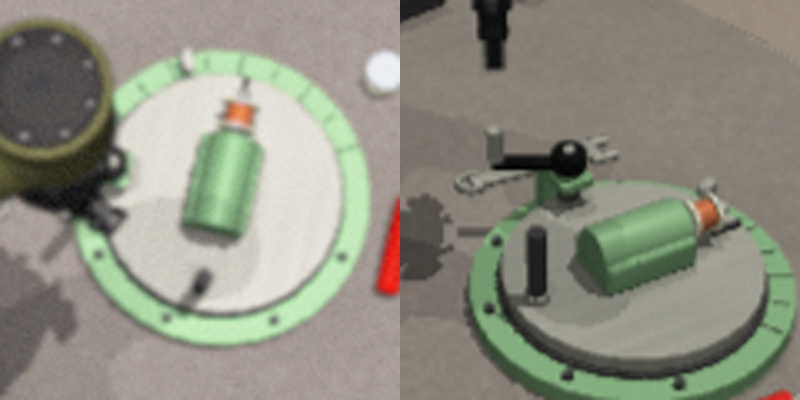

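The side view shows the arm swung round to the left with its peg at (493,145), so the knob is loosened by about 1 rad. The top view shows the marker at (188,60) and the pointer at (244,88), both clear.

Run:
```python
from h import *
pv=np.array([.5529,-.1088])
for n in("top","side"):
    fr=[arm.capture(n) for _ in range(8)];c=fr[0];im=np.mean([f["img"].astype(np.float32) for f in fr],0);np.save(n+"avg.npy",{**c,"img":im},allow_pickle=True)
    A=np.radians(np.arange(-28,32,2));Rr=np.arange(.108,.156,.004)
    X,Y=[g.astype(np.float32) for g in np.meshgrid(A,Rr)]
    uv=np.array([[proj(c,[pv[0]+r*np.cos(a),pv[1]+r*np.sin(a),.046]) for a in A] for r in Rr],np.float32)
    o=cv2.remap(im,uv[...,0],uv[...,1],cv2.INTER_LINEAR)
    print(n,"green excess; cols deg",np.degrees(A).round().astype(int)[[0,-1]])
    G=o[...,1]-(o[...,0]+o[...,2])/2
    for r,g,l in zip(Rr,G,o.mean(2)): print(f"{r:.3f}","".join(f"{int(v):4d}" for v in g),"|","".join(f"{int(v):4d}" for v in l))
```

```text
top green excess; cols deg [-28  30]
0.108    1   2   2   1   2   3   3   1   1   2   3   2   2   2   2   2   2   2   2   3   3   2   2   2   3   3   2   2   2   2 |  223 223 222 222 221 212 190 168 170 201 222 225 224 224 223 224 223 222 221 221 221 220 220 219 219 220 221 221 221 220
0.112    1   1   2   1   2   2   2   0   0   2   2   1   1   1   1   2   2   2   2   2   2   2   2   2   2   2   3   2   2   3 |  223 223 221 222 222 221 197 158 161 203 224 226 224 223 223 223 223 222 221 220 221 221 221 220 220 221 221 221 221 219
0.116    3   3   3   4   4   5   3   1   0   3   3   3   2   3   3   3   3   3   4   4   4   3   3   3   2   3   3   3   3   4 |  219 218 219 219 218 218 197 150 151 198 221 222 221 220 220 220 219 219 220 218 218 216 215 216 218 217 216 214 215 214
0.120   18  17  16  16  17  18  19  19  18  14  15  16  16  15  14  14  16  16  15  15  12   8   7   7   9  11  11  12  14  14 |  207 207 209 212 207 206 193 157 156 185 203 209 210 210 208 207 206 207 210 206 197 188 184 188 194 197 198 197 199 202
0.124   36  35  35  33  36  36  37  42  40  32  33  36  36  35 
[... 4274 characters left out ...]
1   1   0   0   0   0   0   0   0   2   5   5   2   0   0   0   1   1   1   1 |  124 124 124 123 123 125 126 126 124 125 128 126 127 126 127 128 127 127 126 123 145 151 135 128 127 128 127 125 124 125
0.148    1   1   1   0   1   1   1   0   1   1   1   1   1   1   0   1   1   0   0   1   2   3   2   0   0   0   1   1   1   1 |  125 125 124 123 123 124 126 128 124 124 128 128 126 127 127 126 125 127 127 126 134 142 134 129 128 128 127 126 125 128
0.152    1   1   0   0   1   1   1   1   0   0   1   1   0   0   0   1   1   1   0   0   1   1   1   0   1   0   0   1   1   0 |  126 127 124 123 124 124 125 126 126 124 125 126 127 125 126 126 124 126 127 126 129 131 132 128 129 129 127 126 125 129
```

Request:
move_arm(
  steps=[
    {"offset": [0.05, 0.3, 0], "angular": [0, 0, -0.14]},
    {"offset": [0.1, 0.6, 0], "angular": [0, 0, -0.29]},
    {"offset": [0.2, 1, 0], "angular": [0, 0, -0.44]},
    {"offset": [0.2, 1, 0], "angular": [0, 0, -0.58]},
    {"offset": [0.2, 1, 0], "angular": [0, 0, -0.58]},
    {"offset": [0.2, 1, 0], "angular": [0, 0, -0.58]},
  ],
)

```text
time: 9.73
eef_pos: [0.4673, -0.0463, 0.1734]
eef_rot: [[0.972, -0.236, 0.001], [-0.236, -0.972, 0.0], [0.0, -0.0, -1.0]]
wrist_force: [-0.8, 0.3, 0.1]
grip_width: 0.402
finger_force: 0.0
```

Request:
move_arm(
  steps=[
    {"offset": [-0.03, 0.2, 0], "angular": [0, 0, 0]},
    {"offset": [-0.03, 0.4, 0], "angular": [0, 0, 0]},
    {"offset": [-0.03, 0.4, 0.2], "angular": [0, 0, 0]},
    {"offset": [-0.03, 0.4, 0.4], "angular": [0, 0, 0]},
    {"offset": [-0.03, 0.4, 0.4], "angular": [0, 0, 0]},
    {"offset": [-0.03, 0.4, 0.4], "angular": [0, 0, 0]},
  ],
  jaw=0.5,
)

```text
time: 10.23
eef_pos: [0.4547, -0.084, 0.1325]
eef_rot: [[0.972, -0.234, -0.002], [-0.234, -0.972, -0.001], [-0.002, 0.001, -1.0]]
wrist_force: [0.8, -0.1, 0.5]
grip_width: 0.502
finger_force: 0.0
```

Request:
move_arm(
  steps=[
    {"offset": [0.02, 0.01, 0.1], "angular": [0, 0, 0]},
    {"offset": [0.02, 0.01, 0.2], "angular": [0, 0, 0]},
    {"offset": [0.02, 0.01, 0.3], "angular": [0, 0, 0]},
    {"offset": [0.02, 0.01, 0.4], "angular": [0, 0, 0]},
    {"offset": [0.02, 0.01, 0.5], "angular": [0, 0, 0]},
    {"offset": [0.02, 0.01, 0.5], "angular": [0, 0, 0]},
  ],
)

```text
time: 10.73
eef_pos: [0.4553, -0.0858, 0.0803]
eef_rot: [[0.973, -0.233, -0.004], [-0.233, -0.973, -0.0], [-0.004, 0.001, -1.0]]
wrist_force: [-0.5, 1.1, -0.1]
grip_width: 0.499
finger_force: 0.0
```

Request:
move_arm(
  steps=[
    {"offset": [0, 0, 0], "angular": [0, 0, 0]},
    {"offset": [0, 0, 0], "angular": [0, 0, 0]},
    {"offset": [0, 0, 0], "angular": [0, 0, 0]},
    {"offset": [0, 0, 0], "angular": [0, 0, 0]},
    {"offset": [0, 0, 0], "angular": [0, 0, 0]},
    {"offset": [0, 0, 0], "angular": [0, 0, 0]},
  ],
  jaw=0.85,
)

```text
time: 11.23
eef_pos: [0.4569, -0.0861, 0.084]
eef_rot: [[0.973, -0.233, 0.001], [-0.233, -0.973, -0.0], [0.001, 0.0, -1.0]]
wrist_force: [-2.7, -1.6, 3.0]
grip_width: 0.17
finger_force: 58.7
```

Request:
move_arm(
  steps=[
    {"offset": [0.001, 0.052, 0], "angular": [0, 0, -0.067]},
    {"offset": [0.005, 0.103, 0], "angular": [0, 0, -0.133]},
    {"offset": [0.012, 0.154, 0], "angular": [0, 0, -0.2]},
    {"offset": [0.021, 0.205, 0], "angular": [0, 0, -0.267]},
    {"offset": [0.034, 0.257, 0], "angular": [0, 0, -0.333]},
    {"offset": [0.048, 0.307, 0], "angular": [0, 0, -0.4]},
    {"offset": [0.064, 0.35, 0], "angular": [0, 0, -0.46]},
    {"offset": [0.079, 0.387, 0], "angular": [0, 0, -0.511]},
    {"offset": [0.079, 0.387, 0], "angular": [0, 0, -0.511]},
    {"offset": [0.079, 0.387, 0], "angular": [0, 0, -0.511]},
  ],
)

```text
time: 12.07
eef_pos: [0.4553, -0.126, 0.084]
eef_rot: [[0.986, 0.165, 0.0], [0.165, -0.986, -0.001], [-0.0, 0.001, -1.0]]
wrist_force: [-4.4, -3.2, 6.0]
grip_width: 0.17
finger_force: 59.2
```

```bash
cat > pol.py <<'E'
from h import *
pv=np.array([.5529,-.1088])
st=arm.sense();d=st["eef_pos"][:2]-pv
print("eef ang",np.degrees(np.arctan2(d[1],d[0]))%360-180,"r",np.hypot(*d),st["wrist_force"],np.degrees(np.arctan2(*st["eef_rot"][[1,0],0])))
fr=[arm.capture("top") for _ in range(8)];c=fr[0];im=np.mean([f["img"].astype(np.float32) for f in fr],0)
def samp(A,Rr,z):
    uv=np.array([[proj(c,[pv[0]+r*np.cos(a),pv[1]+r*np.sin(a),z]) for a in A] for r in Rr],np.float32)
    return cv2.remap(im,uv[...,0],uv[...,1],cv2.INTER_LINEAR)
deg=np.arange(0,24,1.);o=samp(np.radians(deg),[.108,.112,.116,.12,.124,.128,.132,.136,.14,.144],.046)
print("      "+"".join(f"{int(v):4d}" for v in deg))
for r,l in zip([108,112,116,120,124,128,132,136,140,144],o.mean(2)): print(r,"  ","".join(f"{int(v):4d}" for v in l))
deg=np.arange(-20,40,.25);o=samp(np.radians(deg),np.arange(.106,.117,.002),.046).mean(2).mean(0)
w=np.clip(np.median(o)-o-15,0,None);print("pointer centroid",(w*deg).sum()/w.sum())
deg=np.arange(-30,40,.25);o=samp(np.radians(deg),np.arange(.06,.09,.003),.06)
w=np.clip(o[...,0]-o[...,1]-40,0,None).sum(0);print("orange centroid",(w*deg).sum()/(w.sum()+1e-9))
E
python3 pol.py
```

```text
eef ang 10.017275818281888 r 0.09907570738612805 [-4.39861021 -3.20270194  5.95219835] 9.486956147234345
         0   1   2   3   4   5   6   7   8   9  10  11  12  13  14  15  16  17  18  19  20  21  22  23
108     220 220 219 217 215 210 202 189 172 159 147 160 176 197 215 220 223 223 223 222 222 221 222 222
112     219 219 219 219 219 216 211 193 171 146 133 145 166 192 210 222 223 223 223 223 222 221 221 222
116     215 215 216 217 218 215 211 192 169 143 133 136 159 186 203 214 218 218 220 220 218 217 216 217
120     203 202 202 202 204 203 199 189 175 159 154 154 163 172 184 185 188 187 190 192 194 195 196 198
124     198 198 198 197 196 192 189 188 186 181 177 173 169 159 148 140 138 137 146 154 163 170 176 184
128     200 200 199 196 192 184 180 181 188 189 187 183 178 169 151 134 120 121 131 148 161 170 177 186
132     200 201 201 197 189 176 173 177 189 193 195 196 199 197 189 168 145 128 136 153 168 177 183 190
136     200 200 201 197 190 178 177 182 192 195 200 205 214 215 209 186 158 137 139 152 164 172 181 190
140     198 198 199 197 192 188 186 189 193 194 196 204 214 219 211 193 163 152 152 165 169 172 178 188
144     185 186 186 186 185 182 181 182 182 181 180 192 205 216 209 191 171 158 162 170 174 173 176 183
pointer centroid 10.009051985769721
orange centroid 8.21486178281793
```

Request:
move_arm(
  steps=[
    {"offset": [0.001, 0.028, 0], "angular": [0, 0, -0.036]},
    {"offset": [0.002, 0.055, 0], "angular": [0, 0, -0.071]},
    {"offset": [0.002, 0.055, 0], "angular": [0, 0, -0.071]},
    {"offset": [0.002, 0.055, 0], "angular": [0, 0, -0.071]},
  ],
)

```text
time: 12.8
eef_pos: [0.4563, -0.1312, 0.0839]
eef_rot: [[0.976, 0.22, -0.0], [0.22, -0.976, -0.001], [-0.0, 0.001, -1.0]]
wrist_force: [-4.4, -1.5, 5.3]
grip_width: 0.168
finger_force: 59.2
```

```bash
python3 pol.py
```

```text
eef ang 13.037540811778996 r 0.09914653115265194 [-4.37786814 -1.45904754  5.25748646] 12.687338186112987
         0   1   2   3   4   5   6   7   8   9  10  11  12  13  14  15  16  17  18  19  20  21  22  23
108     220 219 219 219 219 218 216 212 207 197 185 169 154 152 156 178 199 213 221 223 223 223 222 221
112     219 219 219 219 219 219 219 219 218 207 193 168 150 140 154 177 198 218 223 224 223 222 222 221
116     216 215 215 215 215 216 217 218 217 211 195 173 151 137 152 173 196 209 219 219 218 218 218 219
120     203 202 202 202 203 203 203 205 204 202 188 171 151 140 142 155 169 178 185 190 192 195 200 203
124     197 198 197 196 194 191 189 189 190 190 184 175 163 150 138 130 130 134 143 153 162 171 179 187
128     200 200 199 197 193 183 180 180 188 190 188 183 177 168 151 135 120 121 130 147 161 171 178 186
132     201 201 200 196 189 177 175 178 189 193 195 196 199 198 190 169 145 128 136 153 167 176 183 191
136     201 201 201 197 190 179 179 183 192 196 200 206 214 216 209 188 158 137 139 152 165 171 180 190
140     198 198 199 197 192 186 187 190 193 192 195 203 214 219 211 193 164 153 152 164 169 173 177 188
144     185 186 187 186 184 182 182 183 183 181 180 193 206 216 209 190 171 158 163 170 174 174 176 184
pointer centroid 12.811443500611139
orange centroid 11.129890990368512
```

Run:
```python
from h import *
pv=np.array([.5529,-.1088]);out=[]
for n in("top","side"):
    fr=[arm.capture(n) for _ in range(6)];c=fr[0];im=np.mean([f["img"].astype(np.float32) for f in fr],0)
    u,v=proj(c,[pv[0]+.124*np.cos(.229),pv[1]+.124*np.sin(.229),.046]).round().astype(int)
    a=cv2.resize(im[v-14:v+14,u-14:u+14,::-1],(392,392),interpolation=cv2.INTER_CUBIC).clip(0,255).astype(np.uint8)
    for r in(.1,.118,.13,.146):
        q=proj(c,[pv[0]+r*np.cos(.229),pv[1]+r*np.sin(.229),.046]);cv2.circle(a,(int((q[0]-u+14.5)*14),int((q[1]-v+14.5)*14)),2,(0,0,255),-1)
    out.append(a)
cv2.imwrite("pics/p6.png",np.hstack(out))
```

```text
(no output)
```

View pics/p6.png

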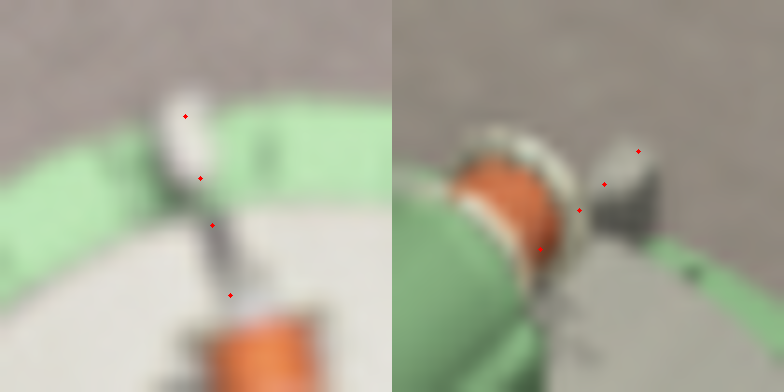

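The top crop shows pointer and marker in line: marker centre at (185,116), pointer at (216,226), a hair clockwise of the line. I'll make one tiny nudge and then release.

Request:
move_arm(
  steps=[
    {"offset": [0, 0.005, 0], "angular": [0, 0, -0.005]},
    {"offset": [0, 0.005, 0], "angular": [0, 0, -0.005]},
    {"offset": [0, 0.005, 0], "angular": [0, 0, -0.005]},
    {"offset": [0, 0.005, 0], "angular": [0, 0, -0.005]},
  ],
)

```text
time: 14.13
eef_pos: [0.4564, -0.1313, 0.084]
eef_rot: [[0.975, 0.224, -0.0], [0.224, -0.975, -0.001], [-0.0, 0.001, -1.0]]
wrist_force: [-6.1, -0.3, 6.9]
grip_width: 0.171
finger_force: 59.3
```

Request:
move_arm(
  steps=[
    {"offset": [0, 0, 0], "angular": [0, 0, 0]},
    {"offset": [0, 0, 0], "angular": [0, 0, 0]},
    {"offset": [0, 0, 0], "angular": [0, 0, 0]},
    {"offset": [0, 0, 0], "angular": [0, 0, 0]},
    {"offset": [0, 0, -0.2], "angular": [0, 0, 0]},
    {"offset": [0, 0, -0.5], "angular": [0, 0, 0]},
    {"offset": [0, 0, -0.9], "angular": [0, 0, 0]},
    {"offset": [0, 0, -0.95], "angular": [0, 0, 0]},
    {"offset": [0, 0, -0.95], "angular": [0, 0, 0]},
  ],
  jaw=0.5,
)

```text
time: 14.88
eef_pos: [0.4583, -0.1313, 0.1818]
eef_rot: [[0.975, 0.224, 0.006], [0.224, -0.975, -0.0], [0.006, 0.002, -1.0]]
wrist_force: [-0.4, 0.7, 0.3]
grip_width: 0.503
finger_force: 0.0
```

```bash
python3 pol.py
```

```text
eef ang 13.393717875416314 r 0.09720512916187896 [-0.39807456  0.66039809  0.26369161] 12.960984824245775
         0   1   2   3   4   5   6   7   8   9  10  11  12  13  14  15  16  17  18  19  20  21  22  23
108     221 221 220 220 220 219 217 213 207 198 189 172 155 150 150 172 193 210 221 223 224 224 223 222
112     221 220 220 219 220 221 220 220 219 209 195 171 153 141 155 178 199 219 223 225 224 224 223 223
116     217 216 215 216 217 217 218 219 218 212 196 174 153 140 155 176 199 210 219 221 220 219 218 218
120     205 203 203 203 203 204 205 206 205 203 189 173 154 145 146 158 172 179 186 190 193 195 197 199
124     199 199 199 198 195 192 191 191 192 191 185 176 163 150 138 131 131 135 145 154 164 172 178 186
128     201 202 201 198 193 186 182 182 189 191 189 184 178 171 152 135 121 122 131 149 163 172 179 187
132     202 202 201 198 191 178 176 179 189 193 196 198 201 199 190 170 146 129 137 153 169 177 184 192
136     202 202 202 198 191 179 179 184 194 197 201 207 215 217 211 189 159 138 140 154 166 173 182 191
140     199 200 200 198 194 188 187 190 194 194 198 205 215 220 212 194 165 154 153 166 171 175 180 190
144     186 187 189 188 185 183 182 184 184 183 182 194 207 217 211 192 172 158 164 172 175 175 177 185
pointer centroid 12.919369040108924
orange centroid 11.180196317131188
```

Request:
move_arm(
  steps=[
    {"offset": [0.15, -0.3, 0], "angular": [0, 0, 0.15]},
    {"offset": [0.3, -0.6, 0], "angular": [0, 0, 0.3]},
    {"offset": [0.5, -1, 0], "angular": [0, 0, 0.45]},
    {"offset": [0.5, -1, 0], "angular": [0, 0, 0.6]},
    {"offset": [0.5, -1, 0], "angular": [0, 0, 0.6]},
  ],
  jaw=0.6,
)

```text
time: 15.7
eef_pos: [0.483, -0.0205, 0.1775]
eef_rot: [[0.97, -0.245, -0.001], [-0.245, -0.97, -0.0], [-0.001, 0.0, -1.0]]
wrist_force: [0.2, -0.6, 0.2]
grip_width: 0.398
finger_force: 0.0
```

Request:
move_arm(
  steps=[
    {"offset": [0.08, -0.37, 0], "angular": [0, 0, 0.15]},
    {"offset": [0.16, -0.74, 0], "angular": [0, 0, 0.3]},
    {"offset": [0.16, -0.74, 0], "angular": [0, 0, 0.45]},
    {"offset": [0.16, -0.74, 0], "angular": [0, 0, 0.57]},
    {"offset": [0.16, -0.74, 0], "angular": [0, 0, 0.57]},
    {"offset": [0.16, -0.74, 0], "angular": [0, 0, 0.57]},
    {"offset": [0.16, -0.74, 0], "angular": [0, 0, 0.57]},
  ],
)

```text
time: 16.28
eef_pos: [0.5163, 0.0446, 0.1782]
eef_rot: [[0.772, -0.636, 0.0], [-0.636, -0.772, -0.0], [0.0, 0.0, -1.0]]
wrist_force: [0.1, -0.1, 0.7]
grip_width: 0.398
finger_force: 0.0
```

Run:
```python
from h import *
st=arm.sense();p=st["eef_pos"];R=st["eef_rot"];F=st["wrist_force"]
print(p,R[:,0],F,"to peg (units)",R.T@(np.array([.518,.0456,.084])-p)/.1)
s=np.load("side1.npy",allow_pickle=True).item()   # peg in p5: (493,133) of 400px crop per 120
u,v=210+93*.3,150+133*.3
for z in(.12,.122): print(plane(s,u,v,z))
```

```text
[0.51628007 0.04462316 0.1782358 ] [ 7.71596253e-01 -6.36112564e-01  1.71385080e-04] [ 0.07484137 -0.05016153  0.66390619] to peg (units) [ 0.00689557 -0.01859829  0.94235687]
[0.5163335  0.04520082 0.12      ]
[0.51457871 0.04299216 0.122     ]
```

Request:
move_arm(
  steps=[
    {"offset": [0, -0.01, 0.2], "angular": [0, 0, 0]},
    {"offset": [0, -0.01, 0.4], "angular": [0, 0, 0]},
    {"offset": [0, -0.01, 0.6], "angular": [0, 0, 0]},
    {"offset": [0, -0.01, 0.75], "angular": [0, 0, 0]},
    {"offset": [0, -0.01, 0.85], "angular": [0, 0, 0]},
    {"offset": [0, -0.01, 0.94], "angular": [0, 0, 0]},
    {"offset": [0, -0.01, 0.94], "angular": [0, 0, 0]},
    {"offset": [0, -0.01, 0.94], "angular": [0, 0, 0]},
  ],
)

```text
time: 16.95
eef_pos: [0.5172, 0.0459, 0.0846]
eef_rot: [[0.77, -0.638, 0.0], [-0.638, -0.77, -0.0], [0.0, 0.0, -1.0]]
wrist_force: [-0.6, -0.1, 1.1]
grip_width: 0.398
finger_force: 0.0
```

Request:
move_arm(
  steps=[
    {"offset": [0, 0, 0], "angular": [0, 0, 0]},
    {"offset": [0, 0, 0], "angular": [0, 0, 0]},
    {"offset": [0, 0, 0], "angular": [0, 0, 0]},
    {"offset": [0, 0, 0], "angular": [0, 0, 0]},
    {"offset": [0, 0, 0], "angular": [0, 0, 0]},
  ],
  jaw=0.76,
)

```text
time: 17.37
eef_pos: [0.5171, 0.0462, 0.0845]
eef_rot: [[0.77, -0.638, 0.0], [-0.638, -0.77, 0.0], [0.0, -0.0, -1.0]]
wrist_force: [-0.2, -0.6, 0.6]
grip_width: 0.24
finger_force: 0.0
```

Request:
move_arm(
  steps=[
    {"offset": [0, -0.05, 0], "angular": [0, 0, 0.06]},
    {"offset": [0.003, -0.09, 0], "angular": [0, 0, 0.12]},
    {"offset": [0.01, -0.13, 0], "angular": [0, 0, 0.19]},
    {"offset": [0.016, -0.17, 0], "angular": [0, 0, 0.25]},
    {"offset": [0.024, -0.2, 0], "angular": [0, 0, 0.32]},
    {"offset": [0.031, -0.23, 0], "angular": [0, 0, 0.38]},
  ],
)

```text
time: 17.87
eef_pos: [0.5322, 0.0595, 0.0843]
eef_rot: [[0.545, -0.838, -0.005], [-0.838, -0.545, -0.005], [0.001, 0.007, -1.0]]
wrist_force: [-7.4, -7.3, 4.1]
grip_width: 0.236
finger_force: 5.3
```

```bash
cat > f.py <<'E'
from h import *
st=arm.sense();p=st["eef_pos"];R=st["eef_rot"];F=st["wrist_force"]
H=np.array([.572,.001]);d=p[:2]-H;r=np.hypot(*d);a=np.arctan2(d[1],d[0])
print("r %.4f ang %.1f yaw+180 %.1f knob~%.2f"%(r,np.degrees(a),np.degrees(np.arctan2(R[1,0],R[0,0]))+180,-(a-1.40)), "push",-(F[0]*-np.sin(a)+F[1]*np.cos(a))*-1,"Ftool",R.T@F,"t",st["time"])
E
python3 f.py
```

```text
r 0.0708 ang 124.2 yaw+180 123.0 knob~-0.77 push 10.209927001311398 Ftool [ 2.07659956 10.19603826 -4.02655571] t 17.8667
```

Request:
move_arm(
  steps=[
    {"offset": [0, -0.035, 0], "angular": [0, 0, 0.06]},
    {"offset": [0.003, -0.07, 0], "angular": [0, 0, 0.12]},
    {"offset": [0.01, -0.105, 0], "angular": [0, 0, 0.19]},
    {"offset": [0.016, -0.14, 0], "angular": [0, 0, 0.25]},
    {"offset": [0.024, -0.175, 0], "angular": [0, 0, 0.32]},
    {"offset": [0.031, -0.207, 0], "angular": [0, 0, 0.38]},
  ],
)

```text
time: 18.37
eef_pos: [0.5511, 0.0684, 0.0842]
eef_rot: [[0.274, -0.962, -0.005], [-0.962, -0.274, -0.004], [0.003, 0.006, -1.0]]
wrist_force: [-9.0, -7.2, 5.6]
grip_width: 0.238
finger_force: 5.1
```

```bash
python3 f.py
```

```text
r 0.0706 ang 107.2 yaw+180 105.9 knob~-0.47 push 10.761845957545972 Ftool [ 4.43694018 10.70124794 -5.56185798] t 18.3667
```

Request:
move_arm(
  steps=[
    {"offset": [0, -0.035, 0], "angular": [0, 0, 0.06]},
    {"offset": [0.003, -0.07, 0], "angular": [0, 0, 0.12]},
    {"offset": [0.01, -0.105, 0], "angular": [0, 0, 0.19]},
    {"offset": [0.016, -0.14, 0], "angular": [0, 0, 0.25]},
  ],
)

```text
time: 18.7
eef_pos: [0.5648, 0.0711, 0.0842]
eef_rot: [[0.082, -0.997, -0.006], [-0.997, -0.082, -0.004], [0.003, 0.006, -1.0]]
wrist_force: [-10.3, -4.2, 5.3]
grip_width: 0.239
finger_force: 5.4
```

```bash
python3 f.py
```

```text
r 0.0704 ang 95.8 yaw+180 94.7 knob~-0.27 push 10.713491382597224 Ftool [ 3.36767697 10.67868038 -5.19555522] t 18.7
```

Request:
move_arm(
  steps=[
    {"offset": [0, -0.035, 0], "angular": [0, 0, 0.06]},
    {"offset": [0.003, -0.07, 0], "angular": [0, 0, 0.12]},
    {"offset": [0.01, -0.105, 0], "angular": [0, 0, 0.19]},
    {"offset": [0.016, -0.14, 0], "angular": [0, 0, 0.25]},
  ],
)

```text
time: 19.03
eef_pos: [0.5785, 0.071, 0.0842]
eef_rot: [[-0.114, -0.993, -0.006], [-0.993, 0.114, -0.003], [0.004, 0.006, -1.0]]
wrist_force: [-12.1, -3.0, 6.0]
grip_width: 0.235
finger_force: 6.1
```

```bash
python3 f.py
```

```text
r 0.0703 ang 84.7 yaw+180 83.5 knob~-0.08 push 11.80313596969902 Ftool [ 4.34928187 11.74848709 -5.8781185 ] t 19.0333
```

Request:
move_arm(
  steps=[
    {"offset": [0, -0.035, 0], "angular": [0, 0, 0.06]},
    {"offset": [0.003, -0.07, 0], "angular": [0, 0, 0.12]},
    {"offset": [0.01, -0.105, 0], "angular": [0, 0, 0.19]},
    {"offset": [0.016, -0.14, 0], "angular": [0, 0, 0.25]},
  ],
)

```text
time: 19.37
eef_pos: [0.5918, 0.0683, 0.0841]
eef_rot: [[-0.305, -0.952, -0.007], [-0.952, 0.305, -0.002], [0.005, 0.006, -1.0]]
wrist_force: [-14.1, -1.7, 7.6]
grip_width: 0.242
finger_force: 6.8
```

```bash
python3 f.py
```

```text
r 0.0701 ang 73.6 yaw+180 72.2 knob~0.12 push 13.095888216131849 Ftool [ 5.96145808 13.00485817 -7.50401361] t 19.3667
```

Request:
move_arm(
  steps=[
    {"offset": [0, -0.035, 0], "angular": [0, 0, 0.06]},
    {"offset": [0.003, -0.07, 0], "angular": [0, 0, 0.12]},
    {"offset": [0.01, -0.105, 0], "angular": [0, 0, 0.19]},
    {"offset": [0.016, -0.14, 0], "angular": [0, 0, 0.25]},
  ],
)

```text
time: 19.7
eef_pos: [0.6043, 0.0631, 0.084]
eef_rot: [[-0.485, -0.874, -0.008], [-0.875, 0.485, -0.002], [0.005, 0.006, -1.0]]
wrist_force: [-16.2, 1.2, 7.9]
grip_width: 0.24
finger_force: 7.5
```

```bash
python3 f.py
```

```text
r 0.0700 ang 62.5 yaw+180 61.0 knob~0.31 push 14.860500116494094 Ftool [ 6.86630792 14.73186008 -7.75522512] t 19.7
```

Request:
move_arm(
  steps=[
    {"offset": [0, -0.035, 0], "angular": [0, 0, 0.06]},
    {"offset": [0.003, -0.07, 0], "angular": [0, 0, 0.12]},
    {"offset": [0.01, -0.105, 0], "angular": [0, 0, 0.19]},
    {"offset": [0.016, -0.14, 0], "angular": [0, 0, 0.25]},
  ],
)

```text
time: 20.03
eef_pos: [0.6155, 0.0557, 0.084]
eef_rot: [[-0.646, -0.763, -0.008], [-0.763, 0.646, -0.0], [0.006, 0.006, -1.0]]
wrist_force: [-17.5, 3.8, 9.6]
grip_width: 0.241
finger_force: 8.2
```

```bash
python3 f.py
```

```text
r 0.0699 ang 51.5 yaw+180 49.8 knob~0.50 push 16.104051206403337 Ftool [ 8.44250755 15.91277319 -9.43571019] t 20.0333
```

Request:
move_arm(
  steps=[
    {"offset": [0, -0.025, 0], "angular": [0, 0, 0.04]},
    {"offset": [0.002, -0.05, 0], "angular": [0, 0, 0.08]},
    {"offset": [0.004, -0.068, 0], "angular": [0, 0, 0.12]},
  ],
)

```text
time: 20.28
eef_pos: [0.6204, 0.0515, 0.084]
eef_rot: [[-0.714, -0.7, -0.008], [-0.7, 0.714, 0.0], [0.006, 0.006, -1.0]]
wrist_force: [-18.8, 5.6, 9.5]
grip_width: 0.241
finger_force: 8.4
```

```bash
python3 f.py
```

```text
r 0.0699 ang 46.3 yaw+180 44.4 knob~0.59 push 17.429555407606806 Ftool [ 9.59629068 17.19438604 -9.31853953] t 20.2833
```

Request:
move_arm(
  steps=[
    {"offset": [0, 0.015, 0], "angular": [0, 0, 0]},
    {"offset": [0, 0.03, 0], "angular": [0, 0, 0]},
    {"offset": [0, 0.03, 0], "angular": [0, 0, 0]},
    {"offset": [0, 0.03, 0], "angular": [0, 0, 0]},
    {"offset": [0, 0.03, 0], "angular": [0, 0, 0]},
    {"offset": [0, 0.03, -0.2], "angular": [0, 0, 0]},
    {"offset": [0, 0.03, -0.5], "angular": [0, 0, 0]},
    {"offset": [0, 0.03, -0.8], "angular": [0, 0, 0]},
    {"offset": [0, 0.03, -1], "angular": [0, 0, 0]},
    {"offset": [0, 0.03, -1], "angular": [0, 0, 0]},
  ],
  jaw=0.6,
)

```text
time: 21.12
eef_pos: [0.6242, 0.0527, 0.1906]
eef_rot: [[-0.714, -0.7, 0.009], [-0.7, 0.714, 0.001], [-0.007, -0.006, -1.0]]
wrist_force: [-0.2, -0.2, 1.0]
grip_width: 0.401
finger_force: 0.0
```

Request:
move_arm(
  steps=[
    {"offset": [-0.4, 0, -0.2], "angular": [0, 0, 0]},
    {"offset": [-0.8, 0, -0.2], "angular": [0, 0, 0]},
    {"offset": [-0.8, 0, -0.2], "angular": [0, 0, 0]},
    {"offset": [-0.8, 0, -0.2], "angular": [0, 0, 0]},
  ],
)

```text
time: 21.45
eef_pos: [0.6796, 0.1104, 0.2003]
eef_rot: [[-0.713, -0.702, -0.005], [-0.702, 0.713, -0.002], [0.005, 0.002, -1.0]]
wrist_force: [-0.2, 0.4, 0.4]
grip_width: 0.402
finger_force: 0.0
```

```bash
python3 pol.py
python3 - <<'E'
from h import *
c=arm.capture("top");H=[.572,.001]
im=c["img"].astype(float)
# bright peg / dark arm angle around hub at z .086
d=np.arange(0,180,4);o=[np.mean([im[tuple(proj(c,[H[0]+r*np.cos(np.radians(a)),H[1]+r*np.sin(np.radians(a)),.086]).round().astype(int)[::-1])].mean() for r in(.03,.04,.05)]) for a in d]
print(d[np.argsort(o)[:5]],np.sort(o)[:5])
E
```

```text
eef ang -120.02973911188334 r 0.2531764184811223 [-0.1826437   0.41351838  0.42622607] -135.4511744145224
         0   1   2   3   4   5   6   7   8   9  10  11  12  13  14  15  16  17  18  19  20  21  22  23
108     224 223 223 224 223 222 219 216 211 201 190 173 155 147 143 160 177 194 204 209 211 210 209 208
112     223 223 223 223 223 223 223 223 222 210 195 170 149 134 144 164 183 202 208 211 211 210 209 209
116     219 218 219 219 219 220 221 222 220 215 198 175 149 131 143 161 182 194 203 204 204 203 202 203
120     208 207 207 207 206 207 207 209 209 206 192 174 152 138 135 146 157 164 170 174 178 180 182 184
124     202 202 202 201 199 195 193 194 195 194 188 177 163 147 133 123 121 123 130 139 148 157 164 170
128     204 204 204 201 197 188 184 185 191 194 192 186 177 166 147 129 112 110 117 134 148 158 164 171
132     205 205 205 201 193 181 179 182 194 197 199 199 199 194 183 160 135 118 124 140 155 164 170 178
136     205 205 205 201 193 183 182 187 196 200 204 209 216 215 204 179 148 126 126 139 151 159 167 177
140     203 204 204 201 196 191 191 194 197 198 201 208 217 219 208 187 157 143 139 151 155 159 164 174
144     190 191 192 191 189 187 186 187 187 186 186 198 210 218 209 188 166 152 156 163 165 164 166 172
pointer centroid 13.306641165952978
orange centroid 11.35964938565495
[52 48 56 44 40] [44.22222222 46.55555556 56.88888889 71.44444444 71.44444444]
```

```bash
python3 -c "
from bench import arm
print(arm.finish_job())"
```

```text
the job is handed in; nothing more can be done
None
```

The job is handed in. The knob was loosened by about 1 rad and the head swung until the pointer read 13.1° against the marker's 13.1° (good to about 0.3°). The knob was then retightened to a peg push estimated at about 18 N (17.4 N measured directly, 18.5 N allowing for finger friction), and the marker clip was left untouched.

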